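# Load the peg trimming jig and set its depth stop

## Robot

A 6-joint arm with a two-finger parallel gripper is mounted at the origin on the work surface. World frame = base frame: x ahead of the robot, y to its left, z up, the work surface at z = 0. Lengths are in m, angles in rad, forces in N, time in s.
With the tool pointing down it reaches from about 0.225 to 0.875 m from the base axis. Payload 3.4 kg.
Tool frame: the origin (TCP) lies midway between the tips of the shut fingers; the grasp point (between the pads) lies 19 mm behind it (pinch_z is the distance from the TCP to the grasp point, in m); z points along the fingers, y is the line along which they close (so a half turn about z gives the same grasp; the last joint's range is limited). The gripper opens to 85 mm and grips with 20 to 120 N. Pads are 22 mm wide; open, the fingers measure 114 mm over their backs; the gripper's body (76 mm by 85 mm) begins 54 mm behind the grasp point. The pads swing forward as they close: fully open they stand 13 mm farther back than shut.
Start: joints at [-1.315, 0.276, 1.505, -0, 1.361, -0.121], TCP at [0.212, -0.535, 0.231] pointing down, gripper open.
Joint ranges: [-2.89, 2.89], [-0.75, 2.08], [0.22, 2.7], [-1.18, 4.32], [0.11, 2.71], [-2.7, 2.7]. Speed limits (rad/s): [2.57, 2.57, 3.14, 3.14, 3.14, 3.14].

## Interface

Orientations are given as a unit quaternion [w, x, y, z].
In Python, from rig import get_state, get_image, sign_off, pinch_z gives the robot as it stands.
- The arm moves only by the tool send_rows, never from a script. Its argument "steps" is one flat list of numbers, 5 for each row, row after row: the gripper's target within -1 to 1 (fully open at 1, half-way at 0, shut at -1), then the shift along the tool's x, y, z in cm, then the turn about the tool's z in degrees. In form: [gripper, x, y, z, roll, gripper, x, y, z, roll, ...]. A call has 1 to 12 rows; each row shifts and turns the commanded pose from where the row before left it, along the tool's axes as they then stand; what a row does not reach is not made up. A row lasts 1/10 s, in which the tool goes at most 50 mm and 8.59 degrees, less where a joint would pass 70% of its speed; a pose out of reach is approached as far as the arm can. A call is refused whole if a number of a shift passes 5 or a number of a turn 8.59, either way. A call with a gripper value outside its range is refused whole. The fingers move at their own pace and stop on an object; "newtons" is the grip in N (left out, the last holds). Time passes only in rows, so rows that do not move let the fingers close. It gives the time, the measured TCP pose, the force, the opening and the grip force at its end, in the units of the state.
- get_state(): the state, without advancing time (a new reading comes with each control period).
- get_image(name): name is "scene" or "side" or "wrist"; returns a dict with "color" (384x512x3 uint8, red, green, blue), "mtx" (3x3 intrinsics, pixels), "T" (4x4, takes a point from camera to world coordinates); the wrist camera has in their place "mount" (4x4, takes a point from camera to tool coordinates, whose origin is the TCP and whose axes are the flange's). Camera axes: x right, y down, z forward; pixel columns grow to the right and rows downward; lengths in m; the calibration is good to about 2 mm. A picture is of the moment at which its call begins: read the wrist's pose just before it. There is no depth.
- sign_off(): hands the job in; it is judged then, once.
The state is a dict: "clock": time; "qpos": joint angles; "qd": joint speeds; "effort": joint torques, N m; "position": TCP position; "ee_rot": TCP orientation; "contact_force": force on the tool from outside, world axes, zero at the start; "moment": the same for the moment, N m; "width": finger opening in m; "gripper_force": force on a finger pad.
Only numpy, scipy, OpenCV 4.12 (cv2) and the standard library are available. Lean on these libraries where they do the work, as an engineer would, in place of code of your own. Each camera call takes 0.05 s, during which the arm holds its last target. There are 200 camera calls.

## Task

Load the trimming jig: lay the loose short peg in the free place of the short row and the two long pegs in the long row, flat between their fences. Then turn the brass thumbscrew of the depth stop clockwise until it seats, back it off a quarter turn, and finish while still gripping the screw there, so that its lock nut can be done up. Leave the mallet, chisel and tin alone.

Things in the scene. Friction and masses are not known exactly. Their poses are not given: they have to be found in the camera images.
- jig: Fixed plywood board 270 (x) x 240 (y) x 18 mm on the bench, place and yaw vary; origin under its centre, z up. On its +y part two rows of two places, 62 mm apart along y: short row at the -x end (nearer the robot), long row at the +x end. At x 0, y -72 mm stands the depth stop: block 100 x 66 mm, steel top 54 mm above the bench, flat lock nut to 59 mm, thumbscrew in its middle.
- short_place_1 (a point): Place 1 of the short row: point on the board's top (18 mm above the bench) at the middle of the place; axes as the jig, pegs lie along x. A bed open above, 26 mm wide, 83 mm long between end walls 14 mm high; side fences 10 mm high stand only along the last 12 mm at each end, so the fingers have room beside the middle. The fitted peg lies here.
- short_place_2 (a point): Place 2 of the short row: point on the board's top (18 mm above the bench) at the middle of the place; axes as the jig, pegs lie along x. A bed open above, 26 mm wide, 83 mm long between end walls 14 mm high; side fences 10 mm high stand only along the last 12 mm at each end, so the fingers have room beside the middle. Free at the start.
- long_place_1 (a point): Place 1 of the long row: point on the board's top (18 mm above the bench) at the middle of the place; axes as the jig, pegs lie along x. A bed open above, 26 mm wide, 118 mm long between end walls 14 mm high; side fences 10 mm high stand only along the last 12 mm at each end, so the fingers have room beside the middle. Free at the start.
- long_place_2 (a point): Place 2 of the long row: point on the board's top (18 mm above the bench) at the middle of the place; axes as the jig, pegs lie along x. A bed open above, 26 mm wide, 118 mm long between end walls 14 mm high; side fences 10 mm high stand only along the last 12 mm at each end, so the fingers have room beside the middle. Free at the start.
- short_peg: Loose short oak peg, square bar 75 x 20 x 20 mm lying on the bench, 20 to 40 g; origin at its middle (10 mm above what it lies on), x along its length. Belongs in the short row.
- long_peg_1: Loose long oak peg, square bar 110 x 20 x 20 mm lying on the bench, 30 to 55 g; origin at its middle, x along its length. Belongs in the long row, either place.
- long_peg_2: The other long oak peg, the same as long_peg_1.
- fitted_peg: Short oak peg, the same as short_peg, that already lies loose in place 1 of the short row and stays there; origin at its middle.
- screw_grip (a point): Point on the upright axis of the brass thumbscrew at grip height, 82 mm above the bench; turns with the screw: x axis runs level along the wings, y across them, z up. The wings are a flat upright plate 52 mm long (x), 12 mm thick (y), from 67 to 93 mm above the bench; below them only a 12 mm stem.
- thumbscrew (a joint): Turn of the thumbscrew in rad, growing clockwise seen from above; it seats against a hard stop at 3.0. At the start it stands 0.5 to 1.2 rad short of the seat. A quarter turn off the seat is 1.43. Its friction is about 0.12 N m; it stays where it is left and does not rise or sink noticeably.
- mallet: Bystander: joiner's wooden mallet lying on the bench beyond the work; head 75 x 120 x 85 mm, handle 240 mm along its x. Origin under its head.
- chisel: Bystander: chisel 250 mm long lying on the bench at the robot's left, blade towards its +x; origin at the handle's end.
- wax_tin: Bystander: aluminium tin, 72 mm across, 50 mm high, on the bench at the robot's right; origin under its centre.
Mind the look-alikes: they are no part of the job. Leave any black or purple look-alike of the long_peg_1 alone. What is shaped like the long_peg_2 but blue or orange is not meant.

How it is judged:
On the way, in this order (a step that is already met when the one before it is completed fails the run):
1. the pegs lie in their matching rows, let go, with the screw not yet seated ((((x of short_peg in the frame of short_place_1 between -0.008 and 0.008 m and y of short_peg in the frame of short_place_1 between -0.006 and 0.006 m and z of short_peg in the frame of short_place_1 between 0.006 and 0.014 m and angle between the x axis of short_peg and the x axis of short_place_1, either way round below 0.15 rad) and (x of fitted_peg in the frame of short_place_2 between -0.008 and 0.008 m and y of fitted_peg in the frame of short_place_2 between -0.006 and 0.006 m and z of fitted_peg in the frame of short_place_2 between 0.006 and 0.014 m and angle between the x axis of fitted_peg and the x axis of short_place_2, either way round below 0.15 rad)) or ((x of short_peg in the frame of short_place_2 between -0.008 and 0.008 m and y of short_peg in the frame of short_place_2 between -0.006 and 0.006 m and z of short_peg in the frame of short_place_2 between 0.006 and 0.014 m and angle between the x axis of short_peg and the x axis of short_place_2, either way round below 0.15 rad) and (x of fitted_peg in the frame of short_place_1 between -0.008 and 0.008 m and y of fitted_peg in the frame of short_place_1 between -0.006 and 0.006 m and z of fitted_peg in the frame of short_place_1 between 0.006 and 0.014 m and angle between the x axis of fitted_peg and the x axis of short_place_1, either way round below 0.15 rad))) and (((x of long_peg_1 in the frame of long_place_1 between -0.008 and 0.008 m and y of long_peg_1 in the frame of long_place_1 between -0.006 and 0.006 m and z of long_peg_1 in the frame of long_place_1 between 0.006 and 0.014 m and angle between the x axis of long_peg_1 and the x axis of long_place_1, either way round below 0.15 rad) and (x of long_peg_2 in the frame of long_place_2 between -0.008 and 0.008 m and y of long_peg_2 in the frame of long_place_2 between -0.006 and 0.006 m and z of long_peg_2 in the frame of long_place_2 between 0.006 and 0.014 m and angle between the x axis of long_peg_2 and the x axis of long_place_2, either way round below 0.15 rad)) or ((x of long_peg_1 in the frame of long_place_2 between -0.008 and 0.008 m and y of long_peg_1 in the frame of long_place_2 between -0.006 and 0.006 m and z of long_peg_1 in the frame of long_place_2 between 0.006 and 0.014 m and angle between the x axis of long_peg_1 and the x axis of long_place_2, either way round below 0.15 rad) and (x of long_peg_2 in the frame of long_place_1 between -0.008 and 0.008 m and y of long_peg_2 in the frame of long_place_1 between -0.006 and 0.006 m and z of long_peg_2 in the frame of long_place_1 between 0.006 and 0.014 m and angle between the x axis of long_peg_2 and the x axis of long_place_1, either way round below 0.15 rad))) and linear speed of each of short_peg, long_peg_1, long_peg_2, fitted_peg below 0.03 m/s and value of joint thumbscrew below 2.85 rad and contact force between the fingers and short_peg below 0.2 N and contact force between the fingers and long_peg_1 below 0.2 N and contact force between the fingers and long_peg_2 below 0.2 N and contact force between the fingers and fitted_peg below 0.2 N), for 0.2 s.
2. the thumbscrew is turned home until it seats (value of joint thumbscrew above 2.94 rad), for 0.1 s.
At the end, for the whole second after the job is handed in: Short pegs in the short row, long pegs in the long row, one a place, down on the board (8 mm along, 6 mm across, 4 mm in height, 0.15 rad) and at rest; the screw, seated after the loading, stands still 1.57 rad (within 0.3) back from its seat, gripped by the fingers with over 3 N ((((x of short_peg in the frame of short_place_1 between -0.008 and 0.008 m and y of short_peg in the frame of short_place_1 between -0.006 and 0.006 m and z of short_peg in the frame of short_place_1 between 0.006 and 0.014 m and angle between the x axis of short_peg and the x axis of short_place_1, either way round below 0.15 rad) and (x of fitted_peg in the frame of short_place_2 between -0.008 and 0.008 m and y of fitted_peg in the frame of short_place_2 between -0.006 and 0.006 m and z of fitted_peg in the frame of short_place_2 between 0.006 and 0.014 m and angle between the x axis of fitted_peg and the x axis of short_place_2, either way round below 0.15 rad)) or ((x of short_peg in the frame of short_place_2 between -0.008 and 0.008 m and y of short_peg in the frame of short_place_2 between -0.006 and 0.006 m and z of short_peg in the frame of short_place_2 between 0.006 and 0.014 m and angle between the x axis of short_peg and the x axis of short_place_2, either way round below 0.15 rad) and (x of fitted_peg in the frame of short_place_1 between -0.008 and 0.008 m and y of fitted_peg in the frame of short_place_1 between -0.006 and 0.006 m and z of fitted_peg in the frame of short_place_1 between 0.006 and 0.014 m and angle between the x axis of fitted_peg and the x axis of short_place_1, either way round below 0.15 rad))) and (((x of long_peg_1 in the frame of long_place_1 between -0.008 and 0.008 m and y of long_peg_1 in the frame of long_place_1 between -0.006 and 0.006 m and z of long_peg_1 in the frame of long_place_1 between 0.006 and 0.014 m and angle between the x axis of long_peg_1 and the x axis of long_place_1, either way round below 0.15 rad) and (x of long_peg_2 in the frame of long_place_2 between -0.008 and 0.008 m and y of long_peg_2 in the frame of long_place_2 between -0.006 and 0.006 m and z of long_peg_2 in the frame of long_place_2 between 0.006 and 0.014 m and angle between the x axis of long_peg_2 and the x axis of long_place_2, either way round below 0.15 rad)) or ((x of long_peg_1 in the frame of long_place_2 between -0.008 and 0.008 m and y of long_peg_1 in the frame of long_place_2 between -0.006 and 0.006 m and z of long_peg_1 in the frame of long_place_2 between 0.006 and 0.014 m and angle between the x axis of long_peg_1 and the x axis of long_place_2, either way round below 0.15 rad) and (x of long_peg_2 in the frame of long_place_1 between -0.008 and 0.008 m and y of long_peg_2 in the frame of long_place_1 between -0.006 and 0.006 m and z of long_peg_2 in the frame of long_place_1 between 0.006 and 0.014 m and angle between the x axis of long_peg_2 and the x axis of long_place_1, either way round below 0.15 rad))) and linear speed of each of short_peg, long_peg_1, long_peg_2, fitted_peg below 0.03 m/s and value of joint thumbscrew between 1.13 and 1.73 rad and velocity of joint thumbscrew between -0.05 and 0.05 rad/s and contact force between the fingers and thumbscrew above 3 N); the arm keeps its last pose, push and grip.
It fails at once if the mallet is moved by more than 3 cm (distance of mallet from where it was at the start of the episode above 0.03 m).
It fails at once if the chisel is moved by more than 3 cm (distance of chisel from where it was at the start of the episode above 0.03 m).
It fails at once if the tin is moved by more than 3 cm (distance of wax_tin from where it was at the start of the episode above 0.03 m).
It also fails if it takes over 67 s, if anything falls off the work surface, if the arm or the gripper's body presses on something with over 40 N, if the wrist force passes 120 N, or if a joint passes its speed limit or range.

## Working session

There is one attempt and no reset: what is moved stays moved. The work goes in short steps, Python scripts to look and compute and a tool call to move; the robot and the scene stay as the last step left them, time stands still between calls to the robot, and variables do not carry over. Pictures are saved under pics/ and viewed, at most 10 in all, crops included, and the job is handed in when it is done.

Besides the shell and the picture viewer there is one more tool, called after "Request:" as a command line: name --argument value ..., lists and objects as JSON in quotes. send_rows: Moves the arm, as the interface text tells. Its arguments: {"type":"object","properties":{"steps":{"type":"array"},"newtons":{"type":"number"}},"required":["steps"]}

```bash
ls; mkdir -p pics; python3 - <<'E'
from rig import *
import cv2,numpy as np
s=get_state();print(s);print(pinch_z)
for n in("scene","side"):
    d=get_image(n);cv2.imwrite(f"pics/{n}0.png",d["color"][:,:,::-1]);print(n,d["mtx"].round(1).tolist(),d["T"].round(3).tolist())
    np.savez(f"{n}.npz",**d)
E
```

```text
pics
{'clock': 0.0, 'qpos': array([-1.31502322e+00,  2.76610906e-01,  1.50615763e+00, -3.61033574e-05,
        1.36071850e+00, -1.20991071e-01]), 'qd': array([-1.13237617e-03,  3.58367137e-04,  2.63024748e-04, -5.79677398e-05,
       -7.71208208e-05,  1.10811404e-03]), 'effort': array([ 2.57495798e-03, -4.16764069e+01, -2.45806807e+01,  5.08786979e-05,
        1.12110190e-02, -4.29723057e-07]), 'position': array([ 0.21139835, -0.53414035,  0.2304209 ]), 'ee_rot': array([-9.43849136e-04,  9.82307358e-01,  1.87273482e-01, -8.13948106e-05]), 'contact_force': array([-0.10746426,  0.44062483, -0.26025123]), 'moment': array([-0.00494962,  0.05645777,  0.07685639]), 'gripper_force': 0.0, 'width': 0.08518439059452355}
0.0187
scene [[471.1, 0.0, 257.2], [0.0, 471.1, 191.0], [0.0, 0.0, 1.0]] [[-0.464, 0.493, -0.736, 1.545], [0.886, 0.236, -0.4, 0.62], [-0.023, -0.837, -0.546, 0.874], [0.0, 0.0, 0.0, 1.0]]
side [[352.3, 0.0, 258.8], [0.0, 352.3, 188.4], [0.0, 0.0, 1.0]] [[0.993, -0.088, 0.081, 0.386], [-0.12, -0.759, 0.64, -0.554], [0.005, -0.645, -0.764, 0.796], [0.0, 0.0, 0.0, 1.0]]
```

View pics/scene0.png

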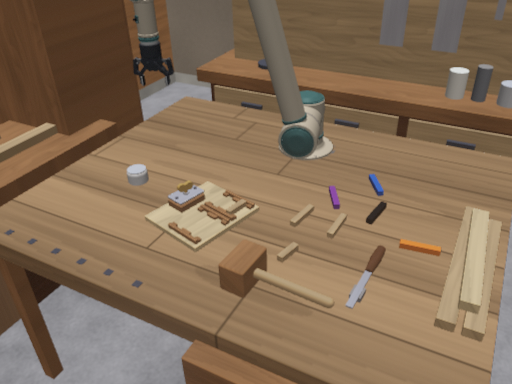

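View pics/side0.png

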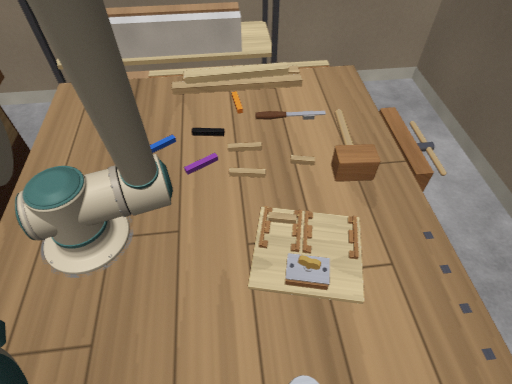

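The scene and side views show the oak-coloured pegs. In the side image the long ones are at (245,147) and (247,172), and the short one is at (302,160). Things that could be taken for them are purple (201,163), blue (163,143), black (208,132), orange (237,101), and the fitted peg in the jig at (282,215). I choose the three oak ones and will check them in a close crop.

```bash
cat > h.py <<'E'
import numpy as np,cv2
from scipy.spatial.transform import Rotation as R
from rig import *
def Tt(s):
    q=s["ee_rot"];T=np.eye(4);T[:3,:3]=R.from_quat([q[1],q[2],q[3],q[0]]).as_matrix();T[:3,3]=s["position"];return T
def ray(d,T,uv,z):
    uv=np.atleast_2d(uv).astype(float);r=np.c_[uv,np.ones(len(uv))]@np.linalg.inv(d["mtx"]).T@T[:3,:3].T
    o=T[:3,3];return o+r*((z-o[2])/r[:,2])[:,None]
def proj(d,T,p):
    p=np.atleast_2d(p);c=(p-T[:3,3])@T[:3,:3];c=c@d["mtx"].T;return c[:,:2]/c[:,2:]
def rect(d,T,m,z,amin=40):
    out=[]
    for c in cv2.findContours(m,cv2.RETR_EXTERNAL,cv2.CHAIN_APPROX_NONE)[0]:
        if cv2.contourArea(c)<amin:continue
        w=ray(d,T,c[:,0,:],z)[:,:2]
        (x,y),(a,b),t=cv2.minAreaRect((w*1000).astype(np.float32))
        if a<b:a,b,t=b,a,t+90
        out.append((c[:,0].mean(0).round().tolist(),[round(x,1),round(y,1)],[round(a,1),round(b,1)],round((t+90)%180-90,1)))
    return out
def plan(target,yaw=None):
    """print needed tool shift (cm) to put TCP at target, and roll to get tool y along yaw(deg, mod 180)"""
    s=get_state();T=Tt(s);d=T[:3,:3].T@(np.array(target)-T[:3,3])*100
    ty=np.degrees(np.arctan2(T[1,1],T[0,1]));print("shift cm",d.round(2),"tooly",ty.round(1),"q6",s["qpos"][5].round(2))
    if yaw is not None:print("roll(+ about tool z, mod180)",round((-(yaw-ty)+90)%180-90,1))
E
python3 - <<'E'
from h import *
d=dict(np.load("side.npz"));im=d["color"];hsv=cv2.cvtColor(im,cv2.COLOR_RGB2HSV)
for p in[(245,147),(247,172),(302,160),(282,215),(258,280),(230,160),(280,180)]:print(p,im[p[1],p[0]],hsv[p[1],p[0]])
cv2.imwrite("pics/crop1.png",cv2.resize(im[120:310,180:380,::-1],None,fx=3.1,fy=3.1,interpolation=cv2.INTER_CUBIC))
plan([.45,0,.3],0)
E
```

```text
(245, 147) [121  97  65] [ 17 118 121]
(247, 172) [182 159 122] [ 19  84 182]
(302, 160) [147 123  87] [ 18 104 147]
(282, 215) [178 155 119] [ 18  85 178]
(258, 280) [207 190 152] [ 21  68 207]
(230, 160) [170 139 100] [ 17 105 170]
(280, 180) [154 123  87] [ 16 111 154]
shift cm [ 41.84 -40.91  -6.87] tooly -68.4 q6 -0.12
roll(+ about tool z, mod180) -68.4
```

View pics/crop1.png

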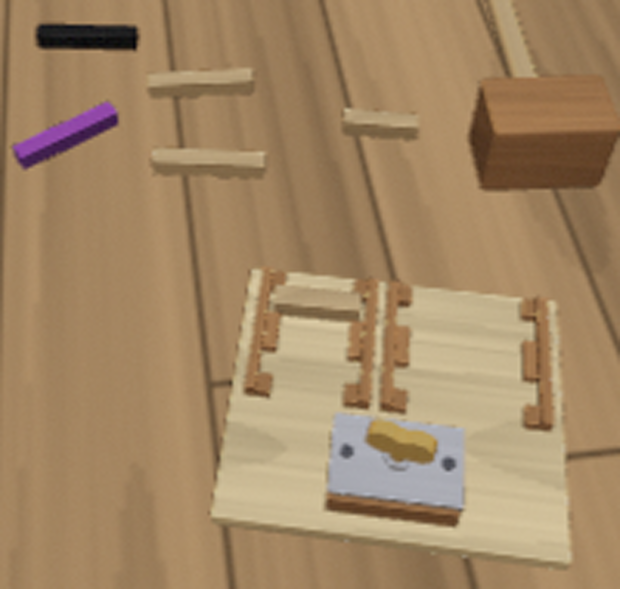

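The crop confirms three oak pegs: long at (200,82) and (208,160), short at (380,122). The fitted peg sits in the upper (+y) short place at (317,302). The free short place lies below it, at about (310,360). The thumbscrew is at (400,440), and its wings run roughly along x.

```bash
python3 - <<'E'
from h import *
d=dict(np.load("side.npz"));T=d["T"]
f=lambda p,z:ray(d,T,np.array(p)/3.1+[180,120],z)[:,:2]
def seg(n,a,b,z):
    w=f([a,b],z);v=w[1]-w[0];print(n,w.mean(0).round(3),"len",np.linalg.norm(v).round(3),"ang",np.degrees(np.arctan2(v[1],v[0])).round(1))
seg("L1",(150,80),(252,75),.02);seg("L2",(152,154),(264,158),.02);seg("S",(345,114),(418,119),.02)
seg("fit",(273,295),(360,302),.038);seg("wing",(368,428),(436,440),.093)
c=f([(250,268),(557,300),(570,562),(213,519)],.018);print(c.round(3),c.mean(0))
for a,b in((0,1),(3,2)):v=c[b]-c[a];print(np.linalg.norm(v),np.degrees(np.arctan2(v[1],v[0])))
for a,b in((3,0),(2,1)):v=c[b]-c[a];print(np.linalg.norm(v),np.degrees(np.arctan2(v[1],v[0])))
seg("wallsfree",(258,355),(362,363),.032)
E
```

```text
L1 [0.445 0.284] len 0.106 ang -2.4
L2 [0.441 0.172] len 0.109 ang -9.4
S [0.62  0.206] len 0.073 ang -12.1
fit [ 0.516 -0.021] len 0.074 ang -12.3
wing [ 0.548 -0.185] len 0.049 ang -18.1
[[ 0.466  0.033]
 [ 0.728 -0.033]
 [ 0.666 -0.263]
 [ 0.409 -0.199]] [ 0.56708827 -0.11542238]
0.2707759651170499 -14.100310801935114
0.2652050738961516 -13.981544454903736
0.2393428168057022 76.24611015397986
0.23882432376847676 74.91017489117948
wallsfree [ 0.502 -0.076] len 0.086 ang -11.9
```

Request:
send_rows --steps '[1,4,-2.67,-1.1,0,1,4,-2.67,-1.1,0,1,4,-2.67,-1.1,0,1,4,-2.67,-1.1,0,1,4,-2.67,-1.1,0,1,4,-2.67,-1.1,0,1,4,-2.67,-1.1,0,1,4,-2.67,-1.1,0,1,4,-2.67,-1.1,0,1,4,-2.67,-1.1,0,1,4,-2.67,-1.1,0,1,4,-2.67,-1.1,0]'

```text
clock: 1.3
position: [0.5406, -0.0582, 0.3634]
ee_rot: [0.0, 0.982, 0.187, -0.0]
contact_force: [0.9, -0.2, 0.0]
width: 0.0854
gripper_force: 0.0
```

Request:
send_rows --steps '[1,0,0,0,-8.5,1,0,0,0,-8.5,1,0,0,0,-8.5,1,0,0,0,-8.5,1,0,0,0,-8.5,1,0,0,0,-8.5,1,0,0,0,-8.5,1,0,0,0,-8.5,1,0,0,0,-8.5,1,0,0,0,-8.5,1,0,0,0,-8.5,1,0,0,0,-8.5]'

```text
clock: 2.5
position: [0.5398, -0.0601, 0.3627]
ee_rot: [-0.001, 0.47, 0.883, -0.0]
contact_force: [-0.3, -0.5, -0.1]
width: 0.0856
gripper_force: 0.0
```

Request:
send_rows --steps '[1,0,0,0,-8.5,1,0,0,0,-8.5,1,0,0,0,-8.5,1,0,0,0,-8.5,1,0,0,0,-8.5,1,0,0,0,0,1,0,0,0,0]'

```text
clock: 3.2
position: [0.5399, -0.0601, 0.363]
ee_rot: [-0.0, 0.123, 0.992, -0.0]
contact_force: [-0.4, 0.4, -0.9]
width: 0.0852
gripper_force: 0.0
```

```bash
python3 - <<'E'
from h import *
s=get_state();d=get_image("wrist");T=Tt(s)@d["mount"];np.savez("w1.npz",color=d["color"],mtx=d["mtx"],T=T)
cv2.imwrite("pics/w1.png",d["color"][:,:,::-1]);print(s["clock"],s["position"],s["qpos"],d["mount"].round(3).tolist(),T.round(3).tolist())
plan([.45,0,.3],76)
E
```

```text
3.2 [ 0.53987954 -0.06014279  0.36295309] [-2.38992633e-01  1.82948302e-01  1.31252051e+00 -8.49982638e-05
  1.64678382e+00 -1.56391030e+00] [[-0.0, -0.96, -0.282, 0.072], [1.0, -0.001, 0.001, -0.001], [-0.001, -0.282, 0.96, -0.142], [0.0, 0.0, 0.0, 1.0]] [[0.244, 0.931, 0.273, 0.47], [0.97, -0.234, -0.067, -0.043], [0.001, 0.281, -0.96, 0.505], [0.0, 0.0, 0.0, 1.0]]
shift cm [10.18  3.65  6.31] tooly 75.9 q6 -1.56
roll(+ about tool z, mod180) -0.1
```

View pics/w1.png

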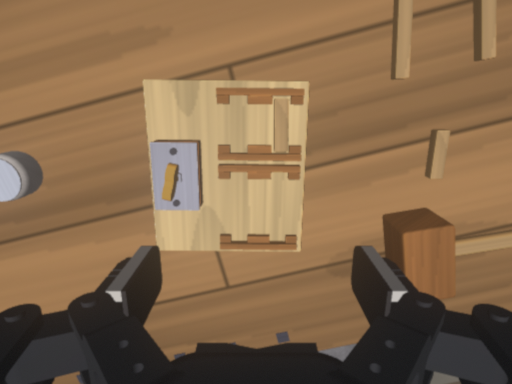

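The wrist view shows the board with corners at about (145,81), (308,82), (301,251) and (156,252). The fitted peg is at (281,125), the free short place at (236,125), and the long places at (235,207) and (281,207). The screw is at (171,182), the loose short peg at (438,154), and the long peg ends at (402,78) and (488,58).

```bash
python3 - <<'E'
from h import *
d=dict(np.load("w1.npz"));T=d["T"];hsv=cv2.cvtColor(d["color"],cv2.COLOR_RGB2HSV)
for p in[(402,50),(438,154),(281,125),(200,110),(420,120),(171,182)]:print(p,hsv[p[1],p[0]])
c=ray(d,T,[(145,81),(308,82),(301,251),(156,252)],.018)[:,:2];print(c.round(3),c.mean(0).round(4))
for a,b in((0,3),(1,2)):v=c[b]-c[a];print(np.linalg.norm(v).round(3),np.degrees(np.arctan2(v[1],v[0])).round(1))
for a,b in((0,1),(3,2)):v=c[b]-c[a];print(np.linalg.norm(v).round(3),np.degrees(np.arctan2(v[1],v[0])).round(1))
th=np.radians(-14);o=c.mean(0);M=np.array([[np.cos(th),-np.sin(th)],[np.sin(th),np.cos(th)]])
J=lambda p,z:((ray(d,T,p,z)[:,:2]-o)@M).round(4).tolist()
print("fit peg top c",J([(281,124)],.038),"walls z.032 x: short far/near, long",J([(260,103),(260,147),(260,178),(260,236)],.032))
print("fences y (z .028) ",J([(234,99),(247,99),(273,99),(288,99)],.028))
m=((hsv[...,0]<26)&(hsv[...,1]<105)&(hsv[...,2]>120)).astype(np.uint8)*255
m[:,:320]=0;m[200:]=0;m=cv2.morphologyEx(m,cv2.MORPH_OPEN,np.ones((3,3)))
for r in rect(d,T,m,.02):print(r)
m2=((hsv[...,1]>150)&(hsv[...,0]>17)&(hsv[...,0]<30)).astype(np.uint8)*255
m2[:,:150]=0;m2[:,200:]=0
for r in rect(d,T,m2,.093,20):print("screw",r)
E
```

```text
(402, 50) [ 17 106 174]
(438, 154) [ 17 105 175]
(281, 125) [ 17 104 174]
(200, 110) [ 19  92 199]
(420, 120) [ 15 121 129]
(171, 182) [ 19 148 181]
[[ 0.409 -0.191]
 [ 0.467  0.034]
 [ 0.725 -0.03 ]
 [ 0.668 -0.264]] [ 0.5675 -0.1127]
0.269 -15.8
0.266 -14.0
0.233 75.6
0.241 76.3
fit peg top c [[-0.0755, 0.0795]] walls z.032 x: short far/near, long [[-0.1042, 0.0497], [-0.042, 0.0498], [0.0048, 0.0499], [0.0996, 0.05]]
fences y (z .028)  [[-0.1097, 0.0129], [-0.1096, 0.0313], [-0.1096, 0.0682], [-0.1095, 0.0895]]
```

Request:
send_rows --steps '[1,0.46,3.47,2.04,0,1,0.46,3.47,2.04,0,1,0.46,3.47,2.04,0,1,0.46,3.47,2.04,0,1,0.46,3.47,2.04,0,1,0.46,3.47,2.04,0,1,0.46,3.47,2.04,0,1,0.46,3.47,2.04,0,0.1,0,0,0,0,0.1,0,0,0,0]'

```text
clock: 4.25
position: [0.5706, 0.2185, 0.1993]
ee_rot: [-0.001, 0.121, 0.993, -0.001]
contact_force: [-0.1, -0.4, 0.2]
width: 0.0591
gripper_force: 0.0
```

```bash
cat >> h.py <<'E'
def pegs(name,z=.02,save=True):
    s=get_state();d=get_image("wrist");d["T"]=T=Tt(s)@d["mount"];np.savez(name+".npz",color=d["color"],mtx=d["mtx"],T=T)
    cv2.imwrite(f"pics/{name}.png",d["color"][:,:,::-1])
    hsv=cv2.cvtColor(cv2.GaussianBlur(d["color"],(3,3),0),cv2.COLOR_RGB2HSV)
    m=((hsv[...,0]<26)&(hsv[...,1]<113)&(hsv[...,2]>145)).astype(np.uint8)*255
    m=cv2.morphologyEx(m,cv2.MORPH_OPEN,np.ones((3,3)))
    print(s["clock"],s["position"],s["width"])
    for r in rect(d,T,m,z,80):print(r)
    return d,m
E
python3 - <<'E'
from h import *
d,m=pegs("w2");cv2.imwrite("pics/w2b.png",np.hstack([cv2.resize(d["color"][:,:,::-1],(400,300)),cv2.resize(cv2.merge([m]*3),(400,300))]))
E
```

```text
4.25 [0.57062243 0.21854913 0.19925919] 0.05911291372222484
([317.0, 341.0], [791.9, 236.2], [29.8, 20.3], 76.1)
([459.0, 227.0], [681.8, 414.2], [40.3, 4.3], -4.0)
([483.0, 222.0], [682.3, 439.4], [41.9, 4.2], -2.9)
([257.0, 215.0], [617.3, 206.9], [72.3, 17.6], -13.5)
([8.0, 179.0], [515.0, -33.1], [76.8, 21.3], -13.9)
([38.0, 213.0], [581.9, -23.8], [262.0, 86.2], -26.4)
([300.0, 39.0], [461.5, 286.6], [69.9, 18.3], -3.0)
([176.0, 53.0], [447.0, 172.8], [93.4, 18.1], -9.7)
```

View pics/w2b.png

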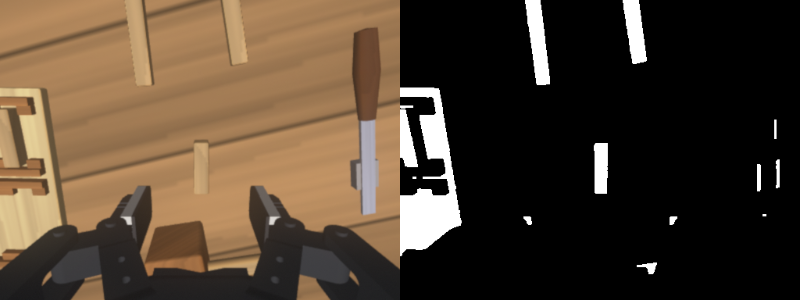

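The w2b picture shows the short peg at about (258,215) in full-image pixels, between and ahead of the fingers. The long pegs come in at the top, at (176,53) and (300,39), and the chisel is at the right. The mask picks out the pegs cleanly.

```bash
python3 - <<'E'
from h import *
plan([.6173,.2069,.002],76.5)
E
```

```text
shift cm [-4.74  0.07 19.82] tooly 76.1 q6 -1.08
roll(+ about tool z, mod180) -0.4
```

Request:
send_rows --steps '[0,-1.18,0.02,3.7,0,0,-1.18,0.02,3.7,0,0,-1.18,0.02,3.7,0,0,-1.2,0.01,3.7,-0.4,0,0,0,2.5,0,0,0,0,1.5,0,0,0,0,1.0,0,0,0,0,0,0,-1,0,0,0,0,-1,0,0,0,0,-1,0,0,0,0,-1,0,0,0,0]' --newtons 40

```text
clock: 5.5
position: [0.6184, 0.2075, 0.0038]
ee_rot: [0.002, 0.118, 0.993, 0.0]
contact_force: [0.9, -0.9, 6.1]
width: 0.0187
gripper_force: 40.9
```

Request:
send_rows --steps '[-1,0,0,-1.5,0,-1,0,0,-3.5,0,-1,1.18,-3.82,-1.83,0,-1,1.18,-3.82,-1.83,0,-1,1.18,-3.82,-1.83,0,-1,1.18,-3.82,-1.83,0,-1,1.18,-3.82,-1.83,0,-1,1.18,-3.82,-1.83,0,-1,1.18,-3.82,-1.83,0,-1,1.18,-3.82,-1.83,0,-1,0,0,0,0,-1,0,0,0,0]'

```text
clock: 6.7
position: [0.4539, -0.068, 0.1991]
ee_rot: [0.001, 0.119, 0.993, 0.0]
contact_force: [-0.2, 1.2, -1.0]
width: 0.0191
gripper_force: 40.1
```

```bash
python3 - <<'E'
from h import *
d,m=pegs("w3");cv2.imwrite("pics/w3b.png",cv2.resize(d["color"][:,:,::-1],(800,600)));print(get_state()["width"])
E
```

```text
6.7 [ 0.45394942 -0.06797705  0.19908972] 0.019066361815165488
([294.0, 214.0], [511.7, -42.2], [60.0, 29.5], -13.7)
([263.0, 224.0], [546.8, -109.3], [240.0, 234.2], 75.4)
([498.0, 96.0], [439.8, 173.2], [107.8, 19.2], -10.0)
0.019065709419708515
```

View pics/w3b.png

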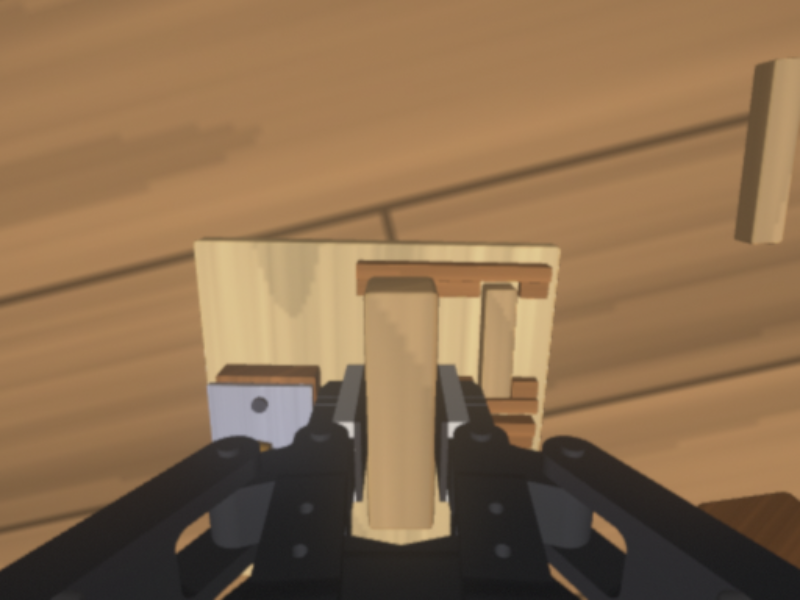

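The picture shows the held peg square in the pads. Behind it are the board's near edge (196,240)–(560,246), the near end wall (357,262)–(551,265), and the fitted peg (482–517, 286–397).

```bash
python3 - <<'E'
from h import *
d=dict(np.load("w3.npz"));T=d["T"]
f=lambda p,z:ray(d,T,np.array(p)*.64,z)[:,:2]
c=f([(196,241),(560,246)],.018);v=c[1]-c[0];th=np.arctan2(v[1],v[0])-np.pi/2;print(np.linalg.norm(v),np.degrees(th))
M=np.array([[np.cos(th),-np.sin(th)],[np.sin(th),np.cos(th)]])
o=c.mean(0)+M@[.135,0];print("jig",o)
J=lambda p,z:((f(p,z)-o)@M).round(4).tolist()
print("fit",J([(482,286),(517,286),(515,397),(484,396)],.038))
print("wall top outer",J([(358,262),(551,265)],.032),"walltop inner",J([(440,280),(521,283)],.032),"far short wall inner",J([(537,400)],.032))
# held peg top (z ~ tcp+19..)
s=np.array([.45394942,-.06797705]);print("tcp jig",(s-o)@M)
for z in(.212,.216):print(J([(370,291),(437,291),(434,528),(369,528)],z))
d1=dict(np.load("w1.npz"))
print("w1 walls",[((ray(d1,d1["T"],[p],.032)[:,:2]-o)@M).round(4).tolist() for p in[(217,97),(304,97),(217,159),(300,160),(219,178),(299,178),(221,241),(297,241),(217,88),(304,90)]])
E
```

```text
0.23507834592207955 -14.477201423605818
jig [ 0.56645211 -0.11204573]
fit [[-0.1128, 0.0652], [-0.1131, 0.0869], [-0.0369, 0.0917], [-0.0374, 0.071]]
wall top outer [[-0.1257, -0.0122], [-0.1254, 0.1086]] walltop inner [[-0.1148, 0.0395], [-0.1135, 0.0908]] far short wall inner [[-0.0318, 0.1084]]
tcp jig [-0.11994735  0.01454429]
[[-0.1568, 0.0054], [-0.1571, 0.0232], [-0.0815, 0.0249], [-0.0812, 0.0049]]
[[-0.1579, 0.0056], [-0.1582, 0.0228], [-0.0849, 0.0245], [-0.0847, 0.0051]]
w1 walls [[[-0.1112, -0.012]], [[-0.112, 0.1102]], [[-0.0231, -0.0144]], [[-0.0223, 0.1086]], [[0.0059, -0.0122]], [[0.0051, 0.1083]], [[0.1094, -0.0117]], [[0.1087, 0.1097]], [[-0.1232, -0.0117]], [[-0.1214, 0.1098]]]
```

```bash
cat >> h.py <<'E'
_t=np.radians(-14.2);MJ=np.array([[np.cos(_t),-np.sin(_t)],[np.sin(_t),np.cos(_t)]]);OJ=np.array([.5664,-.1120])
def jw(x,y):return OJ+MJ@[x,y]
def wj(p):return (np.asarray(p)-OJ)@MJ
E
python3 - <<'E'
from h import *
w=jw(-.073,.017);print(w);plan([*w,.022],75.8)
E
```

```text
[ 0.49980072 -0.07761199]
shift cm [-4.69  0.05 17.65] tooly 76.4 q6 -1.63
roll(+ about tool z, mod180) 0.6
```

Request:
send_rows --steps '[-1,-1.17,0.01,2.9,0.6,-1,-1.17,0.01,2.9,0,-1,-1.17,0.01,2.9,0,-1,-1.18,0.02,2.9,0,-1,0,0,2.5,0,-1,0,0,2.0,0,-1,0,0,1.0,0,-1,0,0,0.4,0,-1,0,0,0,0]'

```text
clock: 7.65
position: [0.4998, -0.0778, 0.0232]
ee_rot: [-0.0, 0.122, 0.992, 0.0]
contact_force: [-0.0, 0.2, -0.1]
width: 0.0191
gripper_force: 40.1
```

Request:
send_rows --steps '[-1,0,0,0.1,0,-0.1,0,0,0,0,-0.1,0,0,0,0,-0.1,0,0,0,0,0,0,0,-2,0,0,0,0,-4,0,0,1.5,0,-4,0,0,2,0,-4,0,0,2,0,-4,0,0,2,0,-3,0,0,0,0,0,0,0,0,0,0,0]'

```text
clock: 8.85
position: [0.427, -0.0603, 0.2332]
ee_rot: [0.001, 0.123, 0.992, -0.0]
contact_force: [0.2, -0.5, -0.1]
width: 0.0428
gripper_force: 0.0
```

```bash
python3 - <<'E'
from h import *
d,m=pegs("w4");cv2.imwrite("pics/w4b.png",cv2.resize(d["color"][:,:,::-1],(800,600)))
E
```

```text
8.85 [ 0.42704394 -0.06027582  0.23322052] 0.04279152502730302
([257.0, 237.0], [548.5, -109.0], [239.2, 237.9], 75.5)
([469.0, 121.0], [439.9, 173.3], [107.5, 19.0], -9.9)
```

View pics/w4b.png

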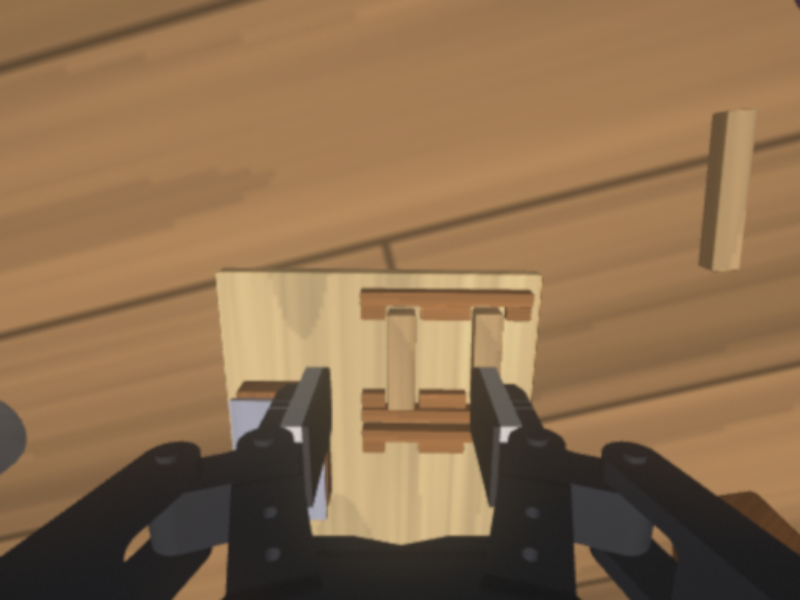

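The short peg lies flat between its fences at (401,360), parallel to the fitted peg at (487,345). The next long peg is at (727,190).

```bash
python3 - <<'E'
from h import *
plan([.440,.1733,.002],80)
E
```

```text
shift cm [ 4.43 22.97 23.01] tooly 75.9 q6 -1.63
roll(+ about tool z, mod180) -4.1
```

Request:
send_rows --steps '[0,0.74,3.83,2.5,0,0,0.74,3.83,2.5,0,0,0.74,3.83,2.5,0,0,0.74,3.83,2.5,0,0,0.74,3.83,2.5,0,0,0.73,3.82,2.5,0,0,0,0,3.0,-4.1,0,0,0,2.5,0,0,0,0,1.5,0,0,0,0,1.0,0,0,0,0,0,0]'

```text
clock: 10.0
position: [0.4385, 0.1729, 0.0002]
ee_rot: [-0.002, 0.087, 0.996, -0.001]
contact_force: [-0.1, 0.1, 0.2]
width: 0.0426
gripper_force: 0.0
```

```bash
python3 - <<'E'
from h import *
plan([.440,.1733,.002],80);d,m=pegs("w5")
E
```

```text
shift cm [-0.14  0.06 -0.18] tooly 80.0 q6 -1.17
roll(+ about tool z, mod180) -0.0
10.0 [4.38476224e-01 1.72930740e-01 1.78742094e-04] 0.04262161249779569
([508.0, 294.0], [467.6, 277.3], [55.7, 4.9], 2.3)
([259.0, 246.0], [430.8, 175.1], [91.0, 18.0], -9.8)
```

Request:
send_rows --steps '[-1,0,0,-0.2,0,-1,0,0,0,0,-1,0,0,0,0,-1,0,0,0,0,-1,0,0,0,0,-1,0,0,-2,0,-1,0,0,-4,0,-1,0,0,-4,0]'

```text
clock: 10.85
position: [0.4389, 0.1731, 0.1051]
ee_rot: [-0.001, 0.087, 0.996, -0.0]
contact_force: [1.3, -0.1, -0.2]
width: 0.0189
gripper_force: 39.5
```

```bash
python3 - <<'E'
from h import *
d=dict(np.load("w1.npz"));cv2.imwrite("pics/w1c.png",cv2.resize(d["color"][76:258,140:315,::-1],None,fx=3.2,fy=3.2,interpolation=cv2.INTER_CUBIC))
E
```

```text
(no output)
```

View pics/w1c.png

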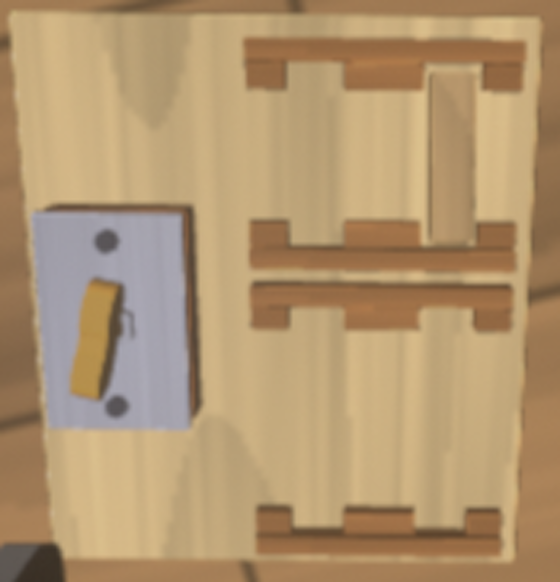

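The crop shows the long beds at x≈317 and x≈445, between the near wall's inner edge at row 305 and the far wall's at row 528. The screw's wings run from (107,282) to (85,395).

```bash
python3 - <<'E'
from h import *
d=dict(np.load("w1.npz"));T=d["T"]
g=lambda p,z:ray(d,T,np.array(p)/3.2+[140,76],z)[:,:2]
f=lambda p,z:wj(g(p,z)).round(4).tolist()
print("short walls in (check -.1145,-.0315)",f([(317,62),(317,247)],.032))
print("long walls in",f([(317,306),(317,528)],.032))
print("fence y near",f([(290,318),(345,318),(420,318),(472,318)],.028))
print("fence y far",f([(292,520),(344,520),(414,520),(466,520)],.028))
a,b=g([(105,283),(83,393)],.093);print("wing",(a+b)/2,wj((a+b)/2),np.linalg.norm(a-b),np.degrees(np.arctan2(*(b-a)[::-1])))
for x in(.05,):print(jw(x,.0175),jw(x,.0795))
E
```

```text
short walls in (check -.1145,-.0315) [[-0.1134, 0.0195], [-0.0318, 0.0184]]
long walls in [[-0.004, 0.0181], [0.1093, 0.0166]]
fence y near [[0.0027, 0.005], [0.0027, 0.0311], [0.0027, 0.0666], [0.0026, 0.0912]]
fence y far [[0.1068, 0.0039], [0.1068, 0.03], [0.1068, 0.0651], [0.1068, 0.0912]]
wing [ 0.54536289 -0.17962844] [-0.00380457 -0.07072263] 0.048376957844987654 -29.176025597411606
[ 0.61916515 -0.10730008] [ 0.6343742  -0.04719446]
```

```bash
python3 - <<'E'
from h import *
w=jw(.052,.0785);print(w,jw(.0535,.0785));plan([*w,.022],75.8)
E
```

```text
[ 0.63606779 -0.04865452] [ 0.63752196 -0.04902249]
shift cm [-23.29 -18.4    8.27] tooly 80.0 q6 -1.17
roll(+ about tool z, mod180) 4.2
```

Request:
send_rows --steps '[-1,-2.91,-2.3,0,0,-1,-2.91,-2.3,0,0,-1,-2.91,-2.3,0,0,-1,-2.91,-2.3,0,0,-1,-2.91,-2.3,0,0,-1,-2.91,-2.3,0,0,-1,-2.91,-2.3,0,0,-1,-2.92,-2.3,0,0,-1,0,0,0,4.2,-1,0,0,2.5,0,-1,0,0,1.5,0,-1,0,0,0,0]'

```text
clock: 12.05
position: [0.635, -0.0481, 0.0619]
ee_rot: [-0.003, 0.124, 0.992, 0.0]
contact_force: [-0.2, 0.4, -0.7]
width: 0.019
gripper_force: 39.5
```

```bash
python3 - <<'E'
from h import *
plan([*jw(.052,.0785),.022],75.8)
E
```

```text
shift cm [-0.14 -0.02  3.98] tooly 75.8 q6 -1.51
roll(+ about tool z, mod180) -0.0
```

Request:
send_rows --steps '[-1,-0.1,0,1.8,0,-1,0,0,1.5,0,-1,0,0,0.6,0,-1,0,0,0,0]'

```text
clock: 12.45
position: [0.6379, -0.0484, 0.0252]
ee_rot: [-0.001, 0.124, 0.992, 0.0]
contact_force: [0.5, 0.1, -0.1]
width: 0.0189
gripper_force: 39.5
```

Request:
send_rows --steps '[-1,0.1,0,0.2,0,-1,0,0,0.1,0,-1,0,0,0,0]'

```text
clock: 12.75
position: [0.6378, -0.0483, 0.0236]
ee_rot: [0.001, 0.124, 0.992, -0.0]
contact_force: [-0.4, -0.0, 2.8]
width: 0.0188
gripper_force: 39.9
```

Request:
send_rows --steps '[-0.1,0,0,0,0,-0.1,0,0,0,0,-0.1,0,0,0,0,0,0,0,-2,0,0,0,0,-4,0,0,3,0,-4,0,0,4,0,-3,0,0,4,0,-3,0,0,3,0,-3,0,0,0,0,0,0]'

```text
clock: 13.75
position: [0.5, -0.0132, 0.2168]
ee_rot: [0.003, 0.123, 0.992, -0.0]
contact_force: [1.2, 0.1, 0.8]
width: 0.0425
gripper_force: 0.0
```

```bash
python3 - <<'E'
from h import *
d,m=pegs("w6");cv2.imwrite("pics/w6b.png",cv2.resize(d["color"][:,:,::-1],(800,600)))
E
```

```text
13.75 [ 0.50004085 -0.01316119  0.21680898] 0.04245180490667535
([505.0, 341.0], [799.1, 236.1], [21.6, 18.7], -1.4)
([211.0, 199.0], [563.2, -112.4], [266.4, 237.0], -14.7)
```

View pics/w6b.png

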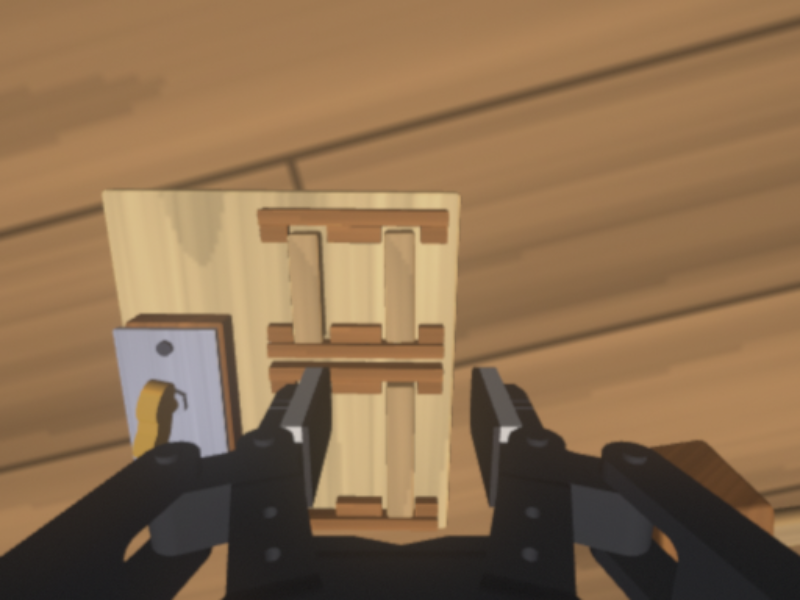

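The long peg lies flat between the fences in the +y long place, ends at (400,386) and (400,518). The short peg at (306,288) and the fitted peg at (400,288) are in place too.

```bash
python3 - <<'E'
from h import *
d=dict(np.load("w6.npz"));T=d["T"]
f=lambda p,z:wj(ray(d,T,np.array(p)*.64,z)[:,:2]).round(4).tolist()
print("L2 ends",f([(400,386),(400,517)],.038),"walls inner",f([(400,365),(320,515)],.032))
print("S ends",f([(305,234),(308,341)],.038),"F",f([(400,233),(400,341)],.038))
a=ray(d,T,np.array([(158,381)])*.64,.093);print("wing end",a)
plan([.445,.225,.2],86)
E
```

```text
L2 ends [[-0.003, 0.0792], [0.1067, 0.0792]] walls inner [[-0.0162, 0.0792], [0.1098, 0.0173]]
S ends [[-0.1096, 0.0186], [-0.0366, 0.0167]] F [[-0.1103, 0.0792], [-0.0366, 0.0792]]
wing end [[ 0.51910262 -0.16229034  0.093     ]]
shift cm [11.34 21.76  1.44] tooly 75.8 q6 -1.49
roll(+ about tool z, mod180) -10.2
```

Request:
send_rows --steps '[0,2.2,3.35,0.2,0,0,2.2,3.35,0.2,0,0,2.2,3.35,0.2,0,0,2.2,3.35,0.2,0,0,2.2,3.35,0.2,0,0,2.2,3.35,0.2,0,0,2.2,3.35,0.2,0,0,2.2,3.35,0.2,0,0,0,0,0,-5.5,0,0,0,0,-5.5,0,0,0,0,0]'

```text
clock: 14.9
position: [0.3972, 0.2896, 0.1948]
ee_rot: [-0.001, 0.028, 1.0, -0.001]
contact_force: [0.0, 0.7, 0.0]
width: 0.0424
gripper_force: 0.0
```

```bash
python3 - <<'E'
from h import *
d,m=pegs("w7");plan([.445,.286,.002],87)
E
```

```text
14.9 [0.39716742 0.28964997 0.19483525] 0.04235797797779809
([15.0, 286.0], [519.8, 9.3], [128.7, 30.6], -15.2)
([257.0, 212.0], [441.6, 287.3], [108.6, 17.3], -2.8)
shift cm [-4.82 -0.04 19.3 ] tooly 86.7 q6 -1.03
roll(+ about tool z, mod180) -0.3
```

Request:
send_rows --steps '[0,-1.1,0,3.7,-0.3,0,-1.1,0,3.7,0,0,-1.1,0,3.7,0,0,-1.15,0,3.2,0,0,0,0,2.4,0,0,0,0,1.5,0,0,0,0,0.9,0,0,0,0,0,0,-1,0,0,0,0,-1,0,0,0,0,-1,0,0,0,0,-1,0,0,0,0]'

```text
clock: 16.15
position: [0.4419, 0.2871, 0.0064]
ee_rot: [0.001, 0.025, 1.0, 0.0]
contact_force: [0.3, 0.6, 3.5]
width: 0.0189
gripper_force: 40.9
```

Request:
send_rows --steps '[-1,0,0,-2,0,-1,0,0,-4,0,-1,0,0,-4,0,-1,0,0,0,0]'

```text
clock: 16.55
position: [0.4449, 0.2886, 0.111]
ee_rot: [0.005, 0.025, 1.0, 0.003]
contact_force: [0.3, 0.5, -0.5]
width: 0.0189
gripper_force: 40.5
```

```bash
python3 - <<'E'
from h import *
plan([*jw(.0525,.0175),.11],75.8)
E
```

```text
shift cm [-19.66 -38.71   0.09] tooly 87.1 q6 -1.08
roll(+ about tool z, mod180) 11.3
```

Request:
send_rows --steps '[-1,-1.79,-3.52,0,0,-1,-1.79,-3.52,0,0,-1,-1.79,-3.52,0,0,-1,-1.79,-3.52,0,0,-1,-1.79,-3.52,0,0,-1,-1.79,-3.52,0,0,-1,-1.79,-3.52,0,0,-1,-1.79,-3.52,0,0,-1,-1.79,-3.52,0,0,-1,-1.79,-3.52,0,0,-1,-1.76,-3.52,0,0,-1,0,0,0,0]'

```text
clock: 17.75
position: [0.6201, -0.115, 0.1047]
ee_rot: [0.001, 0.027, 1.0, -0.001]
contact_force: [-0.4, -0.2, -0.9]
width: 0.0187
gripper_force: 40.5
```

Request:
send_rows --steps '[-1,0,0,0,5.7,-1,0,0,2,5.6,-1,0,0,2,0,-1,0,0,0,0]'

```text
clock: 18.15
position: [0.6148, -0.1085, 0.0623]
ee_rot: [-0.004, 0.124, 0.992, 0.001]
contact_force: [-1.0, -0.5, -1.2]
width: 0.019
gripper_force: 40.5
```

```bash
python3 - <<'E'
from h import *
plan([*jw(.0525,.0175),.025],75.8)
E
```

```text
shift cm [-0.68  0.22  3.72] tooly 75.8 q6 -1.61
roll(+ about tool z, mod180) 0.0
```

Request:
send_rows --steps '[-1,-0.5,0.1,1.5,0,-1,0,0,0,0,-1,0,0,0,0]'

```text
clock: 18.45
position: [0.6232, -0.11, 0.0505]
ee_rot: [0.0, 0.124, 0.992, -0.0]
contact_force: [-0.0, 0.1, 0.4]
width: 0.0187
gripper_force: 40.5
```

```bash
python3 - <<'E'
from h import *
plan([*jw(.0525,.0175),.026],75.8)
E
```

```text
shift cm [0.21 0.17 2.45] tooly 75.8 q6 -1.61
roll(+ about tool z, mod180) 0.0
```

Request:
send_rows --steps '[-1,0.2,0.15,1.5,0,-1,0,0,0.6,0,-1,0,0,0.4,0,-1,0,0,0,0,-1,0,0,0,0]'

```text
clock: 18.95
position: [0.6218, -0.1084, 0.0259]
ee_rot: [0.0, 0.124, 0.992, -0.0]
contact_force: [0.0, 0.1, -0.9]
width: 0.0188
gripper_force: 40.5
```

```bash
python3 - <<'E'
from h import *
plan([*jw(.0525,.0175),.026],75.8)
E
```

```text
shift cm [ 0.04  0.05 -0.01] tooly 75.8 q6 -1.61
roll(+ about tool z, mod180) -0.0
```

Request:
send_rows --steps '[-1,0,0,0.2,0,-1,0,0,0,0,-0.1,0,0,0,0,-0.1,0,0,0,0,-0.1,0,0,0,0,0,0,0,-2,0,0,0,0,-4,0,0,4,-1,-4,0,0,4,-1,-3,0,0,4,-1,-3,0,0,4,-1,-4,0,0,0,0,0,0]'

```text
clock: 20.15
position: [0.4667, -0.1079, 0.2165]
ee_rot: [0.003, 0.124, 0.992, -0.001]
contact_force: [0.5, -0.2, -0.2]
width: 0.0426
gripper_force: 0.0
```

```bash
python3 - <<'E'
from h import *
d,m=pegs("w8");cv2.imwrite("pics/w8b.png",cv2.resize(d["color"][:,:,::-1],(800,600)))
hsv=cv2.cvtColor(d["color"],cv2.COLOR_RGB2HSV)
m2=((hsv[...,1]>135)&(hsv[...,0]>17)&(hsv[...,0]<30)&(hsv[...,2]>120)).astype(np.uint8)*255
for r in rect(d,d["T"],m2,.093,40):print("screw",r)
E
```

```text
20.15 [ 0.46674966 -0.10794905  0.2164835 ] 0.042647081560037034
([361.0, 267.0], [618.5, -23.5], [47.8, 38.2], -8.3)
([365.0, 190.0], [522.6, -2.7], [87.7, 44.1], -14.1)
([264.0, 213.0], [563.4, -114.2], [267.7, 237.5], -14.8)
```

View pics/w8b.png

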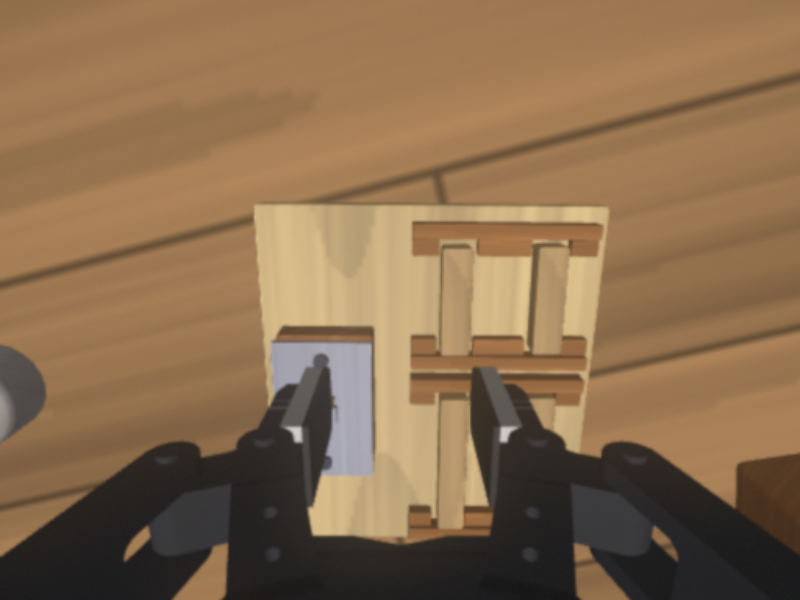

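The picture shows both long pegs flat in the long row (ends at (452,396) and (452,528), the other at (545,400)) and both short pegs in the short row. The screw is hidden behind the left finger at about (333,400).

Request:
send_rows --steps '[0.5,-0.8,-1.7,-1,0,0.5,-0.8,-1.7,-1,0,0.5,-0.7,-1.75,-1,0,1,0,0,0,0,1,0,0,0,0]'

```text
clock: 20.7
position: [0.4788, -0.1632, 0.2405]
ee_rot: [-0.001, 0.124, 0.992, 0.001]
contact_force: [-0.0, -0.5, -1.3]
width: 0.0856
gripper_force: 0.0
```

```bash
cat > scr.py <<'E'
from h import *
def screw(name,rec=None):
    s=get_state();d=get_image("wrist");T=Tt(s)@d["mount"];np.savez(name+".npz",color=d["color"],mtx=d["mtx"],T=T)
    hsv=cv2.cvtColor(d["color"],cv2.COLOR_RGB2HSV)
    p=proj(d,T,[*jw(0,-.072),.09])[0].round().astype(int);print("expect px",p,hsv[p[1],p[0]],s["position"],s["width"])
    m=((hsv[...,1]>110)&(hsv[...,0]>14)&(hsv[...,0]<30)).astype(np.uint8)*255
    k=np.zeros_like(m);cv2.circle(k,tuple(int(v) for v in p),70,255,-1);m&=k
    for zz in(.093,.08):
        for r in rect(d,T,m,zz,60):print(zz,r)
    ms=cv2.resize(m[p[1]-64:p[1]+64,p[0]-64:p[0]+64],(32,32),interpolation=cv2.INTER_AREA)
    v=hsv[p[1]-64:p[1]+64:4,p[0]-64:p[0]+64:4,2]
    for a,b in zip(ms,v):print("".join("#" if x>127 else "." for x in a))
    return d,T
if __name__=="__main__":screw("w9")
E
python3 scr.py
```

```text
expect px [256 249] [ 19 144 177] [ 0.47877503 -0.16315414  0.24051909] 0.08556175669417838
0.093 ([254.0, 245.0], [542.6, -181.7], [50.4, 12.3], -25.7)
0.093 ([205.0, 251.0], [538.5, -235.0], [122.8, 28.7], -14.5)
0.08 ([254.0, 245.0], [548.6, -183.2], [52.7, 12.9], -25.7)
0.08 ([205.0, 251.0], [544.3, -239.0], [128.4, 30.0], -14.5)
................................
................................
................................
....##..........................
...###..........................
..####..........................
.#####..........................
.#####..........................
######..........................
#####..........###..............
#####..........###..............
#####..........###..............
#####..........###..............
#####.........####..............
######........###...............
######........###...............
######........###...............
######.......####...............
#####........###................
###.##.......###................
######.......###................
######..........................
######..........................
######..........................
.#####..........................
.#####..........................
..####..........................
...###..........................
....##..........................
.....##.........................
................................
................................
```

```bash
python3 - <<'E'
from h import *
plan([.5465,-.1822,.065],64.3)
E
```

```text
shift cm [-7.14 -0.25 17.52] tooly 75.8 q6 -1.79
roll(+ about tool z, mod180) 11.5
```

Request:
send_rows --steps '[0.2,-2.4,-0.1,3.5,0,0.2,-2.4,-0.1,3.5,0,0.2,-2.34,-0.05,3.5,0,0.2,0,0,0,5.8,0.2,0,0,0,5.7,0.2,0,0,3,0,0.2,0,0,2.5,0,0.2,0,0,1.4,0,0.2,0,0,0,0,0.2,0,0,0,0]'

```text
clock: 21.75
position: [0.5469, -0.1825, 0.0675]
ee_rot: [-0.001, 0.222, 0.975, 0.0]
contact_force: [0.7, 0.1, -0.7]
width: 0.0515
gripper_force: 0.0
```

```bash
python3 - <<'E'
from h import *
plan([.5465,-.1822,.065],64.3);s=get_state();print(s["contact_force"],s["width"])
E
```

```text
shift cm [0.05 0.01 0.25] tooly 64.3 q6 -1.57
roll(+ about tool z, mod180) 0.0
[ 0.70391327  0.11713131 -0.74667565] 0.05152445783994871
```

Request:
send_rows --steps '[-1,0,0,0.2,0,-1,0,0,0,0,-1,0,0,0,0,-1,0,0,0,0,-1,0,0,0,0,-1,0,0,0,0]' --newtons 50

```text
clock: 22.35
position: [0.5478, -0.1829, 0.0669]
ee_rot: [0.001, 0.223, 0.975, 0.0]
contact_force: [0.3, 3.9, 5.9]
width: 0.0108
gripper_force: 50.7
```

```bash
cat > st.py <<'E'
from h import *
s=get_state();T=Tt(s);print(s["clock"],"tooly",np.degrees(np.arctan2(T[1,1],T[0,1])).round(2),"F",s["contact_force"].round(1),"M",s["moment"].round(2),"w",s["width"].round(4),"g",round(float(s["gripper_force"]),1),"pos",s["position"].round(4),"q6",s["qpos"][5].round(2),"e6",s["effort"][5].round(3))
E
python3 st.py
```

```text
Traceback (most recent call last):
  File "st.py", line 2, in <module>
    s=get_state();T=Tt(s);print(s["clock"],"tooly",np.degrees(np.arctan2(T[1,1],T[0,1])).round(2),"F",s["contact_force"].round(1),"M",s["moment"].round(2),"w",s["width"].round(4),"g",round(float(s["gripper_force"]),1),"pos",s["position"].round(4),"q6",s["qpos"][5].round(2),"e6",s["effort"][5].round(3))
                                                                                                                                                               ^^^^^^^^^^^^^^^^
AttributeError: 'float' object has no attribute 'round'
```

Gripped. I'll turn clockwise (+roll); the seat must be at least 28° away.

```bash
sed -i 's/s\["width"\].round(4)/round(s["width"],4)/' st.py; python3 st.py
```

```text
22.35 tooly 64.27 F [0.3 3.9 5.9] M [ 0.61 -0.13 -0.01] w 0.0108 g 50.7 pos [ 0.5478 -0.1829  0.0669] q6 -1.57 e6 0.004
```

Request:
send_rows --steps '[-1,0,0,0,4,-1,0,0,0,6,-1,0,0,0,6,-1,0,0,0,6,-1,0,0,0,2,-1,0,0,0,0,-1,0,0,0,0]'

```text
clock: 23.05
position: [0.5479, -0.1826, 0.0669]
ee_rot: [0.001, 0.421, 0.907, 0.001]
contact_force: [2.1, 5.1, 5.8]
width: 0.0107
gripper_force: 50.7
```

```bash
python3 st.py
```

```text
23.05 tooly 40.24 F [2.1 5.1 5.8] M [ 0.7  -0.16 -0.11] w 0.0107 g 50.7 pos [ 0.5479 -0.1826  0.0669] q6 -1.15 e6 -0.107
```

Request:
send_rows --steps '[-1,0,0,0,4,-1,0,0,0,4,-1,0,0,0,4,-1,0,0,0,0,-1,0,0,0,0]'

```text
clock: 23.55
position: [0.5481, -0.1825, 0.0669]
ee_rot: [0.001, 0.512, 0.859, 0.001]
contact_force: [1.8, 5.6, 5.7]
width: 0.0112
gripper_force: 51.7
```

```bash
python3 st.py
```

```text
23.55 tooly 28.45 F [1.8 5.6 5.7] M [ 0.91 -0.26  0.94] w 0.0112 g 51.7 pos [ 0.5481 -0.1825  0.0669] q6 -0.94 e6 0.941
```

Request:
send_rows --steps '[-1,0,0,0,4,-1,0,0,0,4,-1,0,0,0,0,-1,0,0,0,0]'

```text
clock: 23.95
position: [0.548, -0.1826, 0.0671]
ee_rot: [0.001, 0.567, 0.824, -0.0]
contact_force: [2.3, 6.9, 5.9]
width: 0.0111
gripper_force: 123.8
```

```bash
python3 st.py
```

```text
23.95 tooly 20.97 F [2.3 6.9 5.9] M [ 1.14 -0.34  3.38] w 0.0111 g 123.8 pos [ 0.548  -0.1826  0.0671] q6 -0.81 e6 3.413
```

Torque has risen to 3.4 N m, so the screw is seated; contact began near tool yaw 31°. Now I back off to a yaw of about 121°.

Request:
send_rows --steps '[-1,0,0,0,-5,-1,0,0,0,-5,-1,0,0,0,-6,-1,0,0,0,-6,-1,0,0,0,-6,-1,0,0,0,-6,-1,0,0,0,-6,-1,0,0,0,-6,-1,0,0,0,-6,-1,0,0,0,0,-1,0,0,0,0]'

```text
clock: 25.05
position: [0.5477, -0.183, 0.0669]
ee_rot: [0.001, 0.154, 0.988, 0.0]
contact_force: [1.1, 3.5, 4.9]
width: 0.011
gripper_force: 50.7
```

```bash
python3 st.py
```

```text
25.05 tooly 72.29 F [1.1 3.5 4.9] M [ 0.58 -0.15  0.1 ] w 0.011 g 50.7 pos [ 0.5477 -0.183   0.0669] q6 -1.71 e6 0.109
```

Request:
send_rows --steps '[-1,0,0,0,-6,-1,0,0,0,-6,-1,0,0,0,-6,-1,0,0,0,-6,-1,0,0,0,-6,-1,0,0,0,-6,-1,0,0,0,-6,-1,0,0,0,-6,-1,0,0,0,0,-1,0,0,0,0,-1,0,0,0,0]'

```text
clock: 26.15
position: [0.5478, -0.1836, 0.0669]
ee_rot: [0.001, -0.261, 0.965, -0.001]
contact_force: [0.8, 3.1, 5.1]
width: 0.0108
gripper_force: 50.6
```

```bash
python3 st.py; python3 - <<'E'
from h import *
d=get_image("side");s=get_state();print(s["clock"],s["qd"][5])
hsv=cv2.cvtColor(d["color"],cv2.COLOR_RGB2HSV)
m=((hsv[...,1]<113)&(hsv[...,2]>140)&(hsv[...,0]<26)).astype(np.uint8)
for n,p,L in(("S",(-.073,.0175),.03),("F",(-.073,.0795),.03),("L1",(.0535,.0175),.045),("L2",(.0535,.0795),.045)):
    for t in(-1,0,1):
        q=proj(d,d["T"],[*jw(p[0]+t*L,p[1]),.038])[0].round().astype(int);print(n,q,d["color"][q[1],q[0]],end=" ")
    print()
E
```

```text
26.15 tooly 120.31 F [0.8 3.1 5.1] M [ 0.38 -0.08  0.12] w 0.0108 g 50.6 pos [ 0.5478 -0.1836  0.0669] q6 -2.54 e6 0.12
26.2 0.00013654719585364804
S [268 234] [188 165 128] S [280 235] [182 160 122] S [291 236] [184 161 124] 
F [270 214] [189 166 129] F [282 215] [182 158 121] F [293 216] [184 162 124] 
L1 [312 238] [32 33 34] L1 [330 240] [27 29 31] L1 [348 243] [185 162 123] 
L2 [312 218] [121 112  96] L2 [330 220] [111 103  88] L2 [347 222] [187 164 125]
```

```bash
python3 -c "
from rig import *
print(sign_off())"
```

```text
the job is handed in; nothing more can be done
None
```

I handed the job in with all three pegs seen lying flat in their places. The screw was seated, then backed off about 89° (1.56 rad), and is still gripped at about 51 N. The hand-in returned no verdict.

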